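Scan the job label, then hold the hidden bolt head

ROBOT

A 6-joint arm with a two-finger parallel gripper is mounted at the origin on a cart in front of the work surface, level with it; the furniture and walls round the work are solid. World frame = base frame: x ahead of the robot, y to its left, z up, the work surface at z = 0. Lengths are in mm, angles in rad, forces in N, time in s.
With the tool pointing down it reaches from about 350 to 975 mm from the base axis. Payload 7.1 kg.
Tool frame: the origin (TCP) lies on the mounting face of the last link; the fingertips stand 182 mm ahead of it and the grasp point (between the pads) lies 163 mm ahead of it; z points along the fingers, y is the direction in which the jaws open and shut (so a half turn about z gives the same grasp; the last joint's range is limited). The gripper opens to 88 mm and grips with 3 to 60 N. Pads are 20 mm wide; open, the fingers measure 115 mm over their backs; the gripper's body (75 mm by 178 mm) begins 61 mm behind the grasp point.
Start: joints at [-1.277, 0.423, 1.63, -0, 1.089, -0.019], TCP at [192.345, -594.651, 404.675] pointing down, gripper open.
Joint ranges: [-3, 3], [-0.9, 2.11], [0.09, 2.58], [-1.31, 4.45], [0.11, 2.69], [-2.54, 2.54]. Speed limits (rad/s): [2.39, 2.39, 3.01, 3.14, 3.14, 3.14].

INTERFACE

Orientations are given as a rotation vector (axis times angle).
In Python, from plant import env gives the robot as it stands. The module is installed in compiled form; this text tells all that it offers.
- The arm moves only by the tool servo_tool, never from a script. Its argument "series" is a list of rows, each a list of 7 numbers: the shift along the tool's x, y, z in units of 25 mm (1.0 is 25 mm), then the turn, a rotation vector about the tool's x, y, z in units of 5 degrees (1.0 is 5 degrees), then the opening, from 0 (shut) to 1 (fully open). A call has exactly 10 rows; each row shifts and turns the pose as measured when the row begins, along the tool's axes as they then stand; what a row does not reach is not made up. A row lasts 1/10 s, in which the tool goes at most 50 mm and 8.59 degrees, less where a joint would pass 70% of its speed; a pose out of reach is approached as far as the arm can. A call is refused whole if a number of a shift passes 1 or a number of a turn 1, either way. A call with a gripper value outside its range is refused whole. The fingers move at their own pace and stop on an object; "squeeze" is the grip in N (left out, the last holds). Time passes only in rows, so rows that do not move let the fingers close, or fill a call up. It gives the time, the measured TCP pose, the force and the opening at its end, in the units of the state.
- env.observe(): the state, without advancing time (a new reading comes with each control period).
- env.camera(name): name is "scene" or "top"; returns a dict with "frame" (420x560x3 uint8, red, green, blue), "fovy" (degrees; the focal length in pixels is half the picture's height over the tangent of half this angle, whatever the lens; pixels are square), "cx", "cy" (the principal point, pixels), "D" ([k1, k2, p1, p2, k3] as OpenCV has them; the pictures are not rectified), "cam_to_world" (4x4, takes a point from camera to world coordinates). Camera axes: x right, y down, z forward; pixel columns grow to the right and rows downward; lengths in mm; the calibration is good to about 2 mm. A picture is of the moment at which its call begins. There is no depth.
- env.job_done(): hands the job in, once; it reports no verdict.
The state is a dict: "time_s": time; "joint_positions": joint angles; "qd": joint speeds; "effort": joint torques, N m; "position": TCP position; "tcp_rot": TCP orientation; "wrist_force": force on the tool from outside, world axes, zero at the start; "wrist_torque": the same for the moment, N m; "finger_gap": finger opening in mm.
Only numpy, scipy, OpenCV 4.12 (cv2) and the standard library are available. Lean on these libraries where they do the work, as an engineer would, in place of code of your own. Each camera call takes 0.05 s, during which the arm holds its last target. There are 200 camera calls.

TASK

Scan the job before tightening: lift the white scanner wand, aim its window squarely at the middle of the striped label on the fixture from roughly a hand's breadth (7 to 10 cm) away, keep it steady there for a good second, and lay it back on its black mat. Then reach down into the gap behind the bracket, take the hidden bolt head between the fingers and turn it back until the sagging spanner in front is level with the yellow mark, without touching the spanner. Finish while still gripping the bolt head, holding it from turning under the spanner's weight; leave the other things on the bench alone.

Things in the scene. Friction and masses are not known exactly. Their poses are not given: they have to be found in the camera images.
- scanner: Loose scanner wand lying on its mat: white body, grey nose, 127 mm long, 26 mm wide (nose 34 mm), 26 mm high, about 90 g. Origin: centre of its underside, near its centre of mass. x points along the wand to the nose, the way it aims; y to its left, z up. Grip the white part (57 mm behind to 33 mm ahead of the origin) across its 26 mm width.
- scanner_window (a point): Centre of the amber window at the wand's nose, 60 mm ahead of the wand's origin along x and 13 mm above its underside; the aiming line starts here and runs along the wand's x axis.
- scanner_mat: Fixed black rubber mat, 170 x 80 mm, 4 mm thick, on which the wand lies and to which it goes back. Origin: centre of its underside; x along its length.
- label: White tag 56 mm wide and 42 mm high with black stripes, standing on the left front of the fixture, facing left and towards the robot and leaning back about 11 degrees. Origin: middle of its striped face, 55 mm above the bench; its x axis points straight out of the face.
- fixture: Fixed fixture on a grey base plate (x from -55 to 55 mm, y from -135 to 95 mm, 12 mm thick). Origin on the bench below the bolt head; x points away from the robot along the bolt, y left, z up. It carries an aluminium bracket plate (100 mm wide about y = 0, x from -28 to -22 mm) and behind it a green rail plate (110 mm wide, x from 22 to 30 mm), both up to z = 92 mm.
- gap_mouth (a point): Middle of the gap's open top between bracket and rail, 92 mm above the bench, 22 mm straight above the bolt head's centre. The gap is 44 mm wide along the fixture's x and open at the top and at both sides, down to the base plate.
- level_mark (a point): Yellow mark on a steel post (10 mm square, 74 mm high) just right of the spanner's tip, 70 mm above the bench, level with the bolt's axis.
- bolt_head: Hidden dark steel hexagon head in the gap behind the bracket: 24 mm across flats, 14 mm thick. Origin: its centre, 70 mm above the bench, 22 mm from either plate. x runs along the bolt, as the fixture's; one pair of flats faces along its own +-y, so its own z is the way along these flats: upright at joint value 0, leaning to the right (top to the right) when the spanner sags.
- bolt (a joint): Turn of the bolt with its head, nut and spanner about the bolt's axis, rad: 0 = spanner level with the yellow mark, positive = spanner tip up, counterclockwise seen from the robot. It starts sagged at the lower stop, -0.28; upper stop 0.28. The spanner's weight pulls it down with 0.03 to 0.065 N m; let go, it falls back to -0.28.
- spanner: Steel spanner on the nut in front of the bracket, reaching 117 mm from the bolt's axis to the right (fixture's -y), in the plane 35 to 44 mm in front of the fixture's origin. Origin on the bolt axis at the bolt head. Not to be touched.
- spanner_tip (a point): Right end of the spanner, 115 mm from the bolt axis.
- caliper: Loose caliper lying on the bench, 73 x 212 x 12 mm; leave alone.
- hex_key: Loose black hex key lying flat, 31 x 76 x 5 mm; leave alone.
- nut_m16: Loose hexagon nut, 24 x 28 x 13 mm; leave alone.
- flux_tin: Loose round tin with a yellow lid, 58 mm across, 27 mm high; leave alone.
- rotor_1: Loose wound motor rotor lying, 30 x 85 x 31 mm; leave alone.
- spigot_2: Loose grey turned spigot standing, 46 mm across, 40 mm high; leave alone.
There are look-alikes about, which are no part of the job. What is shaped like the scanner but green is not meant.

How it is judged:
By the outcome, as a careful person would: the job done as asked, in the order asked, and still so for the second after the job is handed in, while the arm keeps its last pose, push and grip.
It also fails if it takes over 58 s, if anything falls off the work surface, if the arm or the gripper's body presses on something with over 40 N, if the wrist force passes 120 N, or if a joint passes its speed limit or range.

## Working session

There is one attempt and no reset: what is moved stays moved. The work goes in short steps, Python scripts to look and compute and a tool call to move; the robot and the scene stay as the last step left them, time stands still between calls to the robot, and variables do not carry over. Pictures are saved under pics/ and viewed, about 8 in all and at most 12, crops included, and the job is handed in when it is done.

Besides the shell and the picture viewer there is one more tool, called as name([rows], argument=value, ...), one row to a line, values as JSON. servo_tool: Moves the arm, as the interface text tells. Its arguments: {"type":"object","properties":{"series":{"type":"array"},"squeeze":{"type":"number"}},"required":["series"]}

```bash
mkdir -p pics
python3 - <<'E'
from plant import env
import cv2,numpy as np
print(env.observe())
for n in("scene","top"):
    c=env.camera(n); cv2.imwrite(f"pics/{n}0.png",c["frame"][:,:,::-1]); np.save(f"pics/{n}0.npy",{k:v for k,v in c.items()},allow_pickle=True)
    print(n,c["fovy"],c["cx"],c["cy"],c["D"],np.round(c["cam_to_world"],3))
a=[cv2.imread(f"pics/{n}0.png") for n in("scene","top")]
E
```

```text
{'time_s': 0.0, 'joint_positions': array([-1.27704705e+00,  4.23803214e-01,  1.63069460e+00,  2.27704388e-05,
        1.08858535e+00, -1.89939423e-02]), 'qd': array([ 4.72996148e-04,  1.85293429e-03, -7.66521753e-04, -5.14849476e-04,
        9.99952316e-05,  1.97717099e-03]), 'effort': array([ 3.00339743e-04, -5.44622040e+01, -2.73665911e+01,  6.44421740e-02,
        2.26230413e-02, -1.00860209e-04]), 'position': array([ 192.24223775, -594.40225788,  403.92317789]), 'tcp_rot': array([-3.10180301e+00, -4.89009542e-01,  2.89115264e-04]), 'wrist_force': array([ 0.86042928, -0.14692787,  0.22405236]), 'wrist_torque': array([-0.02327236, -0.02620827,  0.02363123]), 'finger_gap': 87.92866613572612}
scene 43.459653082911196 275.62660544019883 217.0057420126062 [-0.02523017  0.          0.          0.          0.        ] [[ 7.800000e-01 -3.610000e-01  5.110000e-01 -3.760380e+02]
 [-6.260000e-01 -4.310000e-01  6.500000e-01 -1.087382e+03]
 [-1.500000e-02 -8.270000e-01 -5.620000e-01  1.126819e+03]
 [ 0.000000e+00  0.000000e+00  0.000000e+00  1.000000e+00]]
top 45.84511708275651 284.583889703128 211.0532800853015 [0.03851611 0.         0.         0.         0.        ] [[-1.800000e-02 -9.920000e-01  1.220000e-01  3.710030e+02]
 [-1.000000e+00  1.800000e-02  2.000000e-03  9.531100e+01]
 [-4.000000e-03 -1.220000e-01 -9.930000e-01  1.641595e+03]
 [ 0.000000e+00  0.000000e+00  0.000000e+00  1.000000e+00]]
```

View pics/scene0.png

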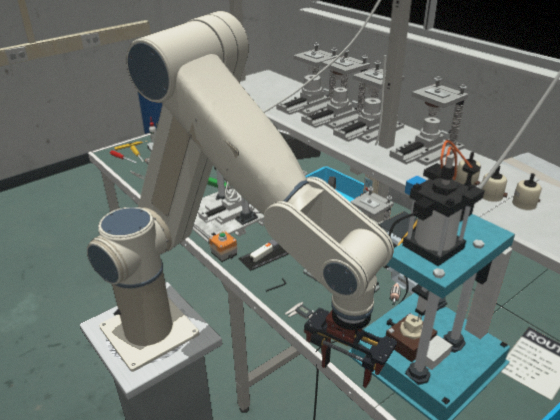

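View pics/top0.png

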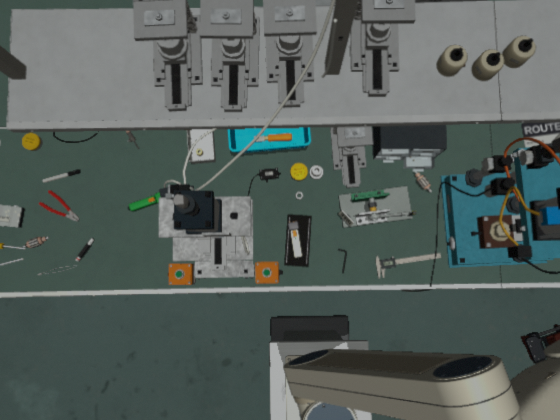

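Scene: the wand lies on the black mat at about (262,250), and the arm hides the fixture. Top: white wand on its mat at (295,240), green look-alike at (143,202), fixture with green rail at (375,205). Other things that could be mistaken for the wand are the pens at (62,176) and (84,250). The white wand on the black mat is my choice, and I'll check it in a close crop.

```bash
cat > h.py <<'E'
import numpy as np,cv2
from scipy.spatial.transform import Rotation as R
def K(c):
    f=c["frame"].shape[0]/2/np.tan(np.radians(c["fovy"])/2)
    return np.array([[f,0,c["cx"]],[0,f,c["cy"]],[0,0,1.]])
def ray(c,px):
    u=cv2.undistortPoints(np.array([[px]],float),K(c),np.array(c["D"]))[0,0]
    T=np.array(c["cam_to_world"]);d=T[:3,:3]@np.array([u[0],u[1],1]);return T[:3,3],d/np.linalg.norm(d)
def atz(c,px,z):
    o,d=ray(c,px);return o+d*(z-o[2])/d[2]
def tri(c1,p1,c2,p2):
    o1,d1=ray(c1,p1);o2,d2=ray(c2,p2)
    s=np.linalg.lstsq(np.stack([d1,-d2],1),o2-o1,rcond=None)[0]
    a,b=o1+s[0]*d1,o2+s[1]*d2;return (a+b)/2,np.linalg.norm(a-b)
def proj(c,P):
    T=np.linalg.inv(np.array(c["cam_to_world"]))
    return cv2.projectPoints(np.atleast_2d(P).astype(float),cv2.Rodrigues(T[:3,:3])[0],T[:3,3],K(c),np.array(c["D"]))[0][:,0]
def load(f): return np.load(f,allow_pickle=True).item()
def snap(n,tag):
    from plant import env
    c=env.camera(n);np.save(f"pics/{n}{tag}.npy",c,allow_pickle=True);return c
def crop(c,x0,y0,x1,y1,s):
    return cv2.resize(c["frame"][y0:y1,x0:x1,::-1],None,fx=s,fy=s,interpolation=cv2.INTER_CUBIC)
E
python3 - <<'E'
from h import *
t=load("pics/top0.npy");s=load("pics/scene0.npy")
a=crop(t,275,170,435,280,5)   # 800x550
b=crop(s,235,225,305,295,4)
a[0:0]
cv2.imwrite("pics/topcrop.png",a); cv2.imwrite("pics/sccrop.png",cv2.resize(b,(560,560)))
for p in((295,240),(375,205),(375,250)): print(p,atz(t,p,4))
E
```

```text
(295, 240) [474.86588207  65.87508947   4.        ]
(375, 205) [ 586.41119079 -202.03017026    4.        ]
(375, 250) [ 437.41535002 -196.01651997    4.        ]
```

View pics/topcrop.png

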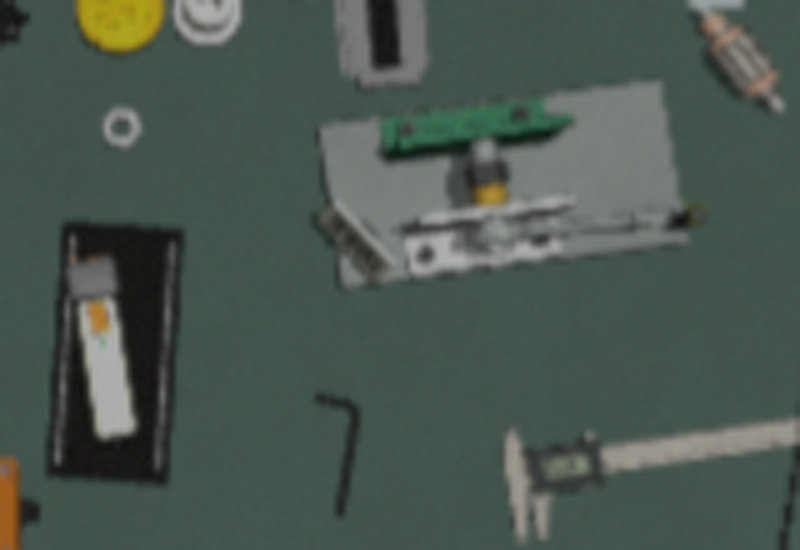

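View pics/sccrop.png

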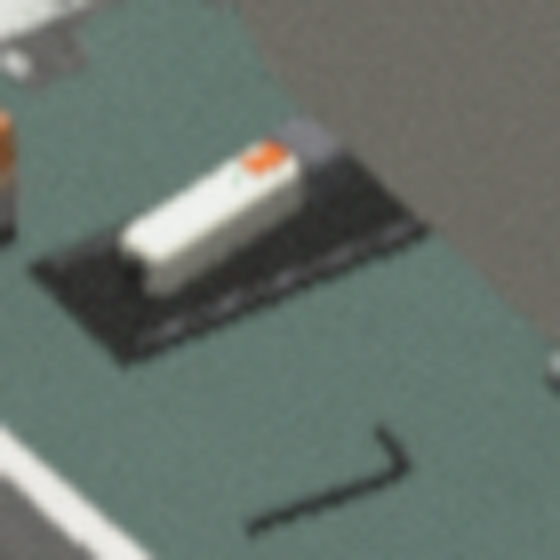

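The crops confirm the choice: a white body with an orange patch and a grey nose towards +x, on a black mat. Key topcrop pixels are the wand tail (115,435) and nose (91,260). The fixture base corners are (320,125), (660,82), (688,240) and (342,288), and the label is near (350,240).

```bash
cat >> h.py <<'E'
def plan(P1,R1,n,op,obs=None,start=None):
    """rows to take TCP to P1 (TCP mm), R1; straight, slerp. prints rows"""
    from plant import env
    from scipy.spatial.transform import Slerp
    if start is None:
        o=env.observe();start=(np.array(o["position"]),R.from_rotvec(o["tcp_rot"]))
    P0,R0=start;sl=Slerp([0,1],R.concatenate([R0,R1]));out=[]
    for i in range(n):
        Ra,Rb=sl(i/n),sl((i+1)/n)
        d=Ra.inv().apply((P1-P0)/n)/25;r=np.degrees((Ra.inv()*Rb).as_rotvec())/5
        out.append([float(x) for x in np.round(np.r_[d,r],2)]+[op])
    print("max",np.abs(np.array(out)[:,:6]).max())
    for r in out[:1]+out[-1:]: print(r)
    return out
def tool(zdir,ydir):
    z=np.array(zdir,float);z/=np.linalg.norm(z);y=np.array(ydir,float);y-=z*(y@z);y/=np.linalg.norm(y)
    return R.from_matrix(np.stack([np.cross(y,z),y,z],1))
E
python3 - <<'E'
from h import *
t=load("pics/top0.npy");s=load("pics/scene0.npy")
tc=lambda p:(p[0]/5-.4+275,p[1]/5-.4+170)
sc=lambda p:(p[0]/8-.4+235,p[1]/8-.4+225)
for n,p,q in(("tailL",(97,438),(123,241)),("tailR",(134,432),(148,267)),("matBL",(48,475),(33,268)),("matBR",(166,484),(125,365)),("matTR",(183,232),(428,230))):
    P,e=tri(t,tc(p),s,sc(q));print(n,P.round(1),round(e,1))
tail=atz(t,tc((115.5,436)),30);nose=atz(t,tc((91,260)),30)
print("tail",tail,"nose",nose,np.linalg.norm(nose-tail),np.degrees(np.arctan2(*(nose-tail)[1::-1])))
m=[atz(t,tc(p),4) for p in((67,222),(183,232),(166,484),(48,475))];print("mat",np.mean(m,0),[np.linalg.norm(m[i]-m[i-1]) for i in range(4)])
b=[atz(t,tc(p),12) for p in((320,125),(660,82),(688,240),(342,288))]
print(np.round(b,1),[np.linalg.norm(b[i]-b[i-1]).round(1) for i in range(4)])
c=np.mean(b,0);yd=(b[0]-b[1])+(b[3]-b[2]);yd/=np.linalg.norm(yd);xd=np.array([yd[1],-yd[0],0])
print("fix origin",c+20*yd,"yaw",np.degrees(np.arctan2(xd[1],xd[0])))
o=env=None
from plant import env
o=env.observe();print(R.from_rotvec(o["tcp_rot"]).as_matrix().round(3))
E
```

```text
tailL [419.   69.9  22.3] 2.5
tailR [419.7  47.6  22.1] 4.1
matBL [ 3.953e+02  1.027e+02 -2.000e-01] 0.8
matBR [ 3.877e+02  2.560e+01 -2.000e-01] 0.1
matTR [549.1  13.6  -2. ] 12.1
tail [418.78063418  58.73062655  30.        ] nose [533.34091988  72.28953291  30.        ] 115.35988471028823 6.749902840554403
mat [474.42006107  56.63175581   4.        ] [np.float64(167.42781333888658), np.float64(77.2420229963614), np.float64(166.53614023414355), np.float64(77.51562699182682)]
[[ 622.4  -81.6   12. ]
 [ 646.9 -307.4   12. ]
 [ 541.3 -320.8   12. ]
 [ 513.7  -92.7   12. ]] [np.float64(109.3), np.float64(227.2), np.float64(106.5), np.float64(229.8)]
fix origin [ 578.78183056 -180.75192266   12.        ] yaw 6.562849315362547
[[ 0.951  0.308 -0.   ]
 [ 0.308 -0.951  0.001]
 [-0.    -0.001 -1.   ]]
```

Run:
```python
from h import *
a=np.radians(6.75);x=[np.cos(a),np.sin(a),0]
T=tool([0,0,-1],np.cross([0,0,-1],x));print(T.as_matrix().round(2))
plan(np.array([476,65.5,290.]),T,30,0.6)
```

```text
[[ 0.99  0.12  0.  ]
 [ 0.12 -0.99  0.  ]
 [ 0.    0.   -1.  ]]
max 0.83
[0.63, -0.72, 0.15, -0.0, 0.0, 0.07, 0.6]
[0.48, -0.83, 0.15, -0.0, 0.0, 0.07, 0.6]
```

servo_tool([
  [0.75,-0.88,0.1,0,0,0.09,0.6],
  [0.75,-0.88,0.1,0,0,0.09,0.6],
  [0.75,-0.88,0.1,0,0,0.09,0.6],
  [0.75,-0.88,0.1,0,0,0.09,0.6],
  [0.7,-0.9,0.1,0,0,0.09,0.6],
  [0.7,-0.9,0.1,0,0,0.09,0.6],
  [0.7,-0.9,0.1,0,0,0.09,0.6],
  [0.7,-0.9,0.1,0,0,0.09,0.6],
  [0.7,-0.9,0.1,0,0,0.09,0.6],
  [0.7,-0.9,0.1,0,0,0.09,0.6],
])

```text
time_s: 1.1
position: [306.2, -322.7, 375.5]
tcp_rot: [-3.117, -0.353, 0.003]
wrist_force: [-0.1, -0.0, 0.3]
finger_gap: 52.9
```

servo_tool([
  [0.66,-0.95,0.2,0,0,0.09,0.6],
  [0.66,-0.95,0.2,0,0,0.09,0.6],
  [0.66,-0.95,0.2,0,0,0.09,0.6],
  [0.66,-0.95,0.2,0,0,0.09,0.6],
  [0.66,-0.95,0.2,0,0,0.09,0.6],
  [0.66,-0.95,0.2,0,0,0.09,0.6],
  [0.66,-0.95,0.2,0,0,0.09,0.6],
  [0.66,-0.95,0.2,0,0,0.09,0.6],
  [0.66,-0.95,0.2,0,0,0.09,0.6],
  [0.66,-0.95,0.2,0,0,0.09,0.6],
])

```text
time_s: 2.1
position: [425.8, -46.5, 323.9]
tcp_rot: [-3.129, -0.223, 0.005]
wrist_force: [1.2, 0.2, 0.2]
finger_gap: 52.5
```

Run:
```python
from h import *
from plant import env
c=snap("scene",1)
cv2.imwrite("pics/s1.png",crop(c,290,210,430,310,5.7))
a=np.radians(6.75);x=[np.cos(a),np.sin(a),0]
T=tool([0,0,-1],np.cross([0,0,-1],x))
o=env.observe();print(o["position"],o["joint_positions"].round(2))
plan(np.array([476,65.5,230.]),T,10,0.6)
```

```text
[427.20771755 -44.2921175  323.50788603] [-0.13  0.27  2.11  0.01  0.77  1.29]
max 0.41
[0.26, -0.4, 0.38, -0.01, 0.0, 0.03, 0.6]
[0.25, -0.41, 0.37, -0.01, 0.0, 0.03, 0.6]
```

View pics/s1.png

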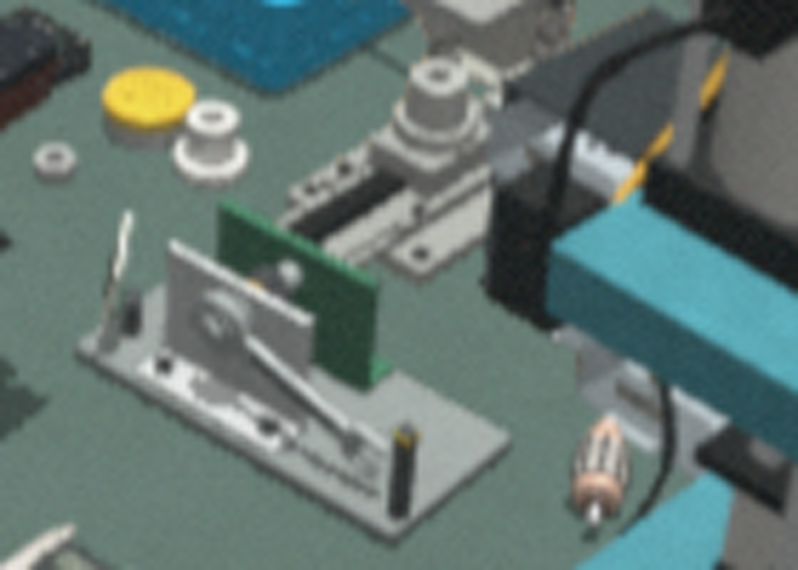

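Scene crop: fixture seen with the spanner sagging to (360,450). Yellow mark is at (405,437). The label is nearly edge-on at (115,280), and the bolt head sits in the gap at (270,275). Next I hover over the wand and prepare a label close-up.

servo_tool([
  [0.27,-0.44,0.4,0,0,0.03,0.6],
  [0.27,-0.44,0.4,0,0,0.03,0.6],
  [0.27,-0.44,0.4,0,0,0.03,0.6],
  [0.27,-0.44,0.4,0,0,0.03,0.6],
  [0.27,-0.44,0.4,0,0,0.03,0.6],
  [0.27,-0.44,0.4,0,0,0.03,0.6],
  [0.27,-0.44,0.4,0,0,0.03,0.6],
  [0.27,-0.44,0.4,0,0,0.03,0.6],
  [0.27,-0.44,0.4,0,0,0.03,0.6],
  [0.27,-0.44,0.4,0,0,0.03,0.6],
])

```text
time_s: 3.15
position: [482.5, 82.2, 218.1]
tcp_rot: [-3.131, -0.183, 0.004]
wrist_force: [0.7, -0.0, -0.4]
finger_gap: 52.7
```

Run:
```python
from h import *
from plant import env
a=np.radians(6.75);x=[np.cos(a),np.sin(a),0]
T=tool([0,0,-1],np.cross([0,0,-1],x))
o=env.observe();print(o["position"],o["joint_positions"].round(2))
plan(np.array([476,65.5,181.]),T,10,0.6)
t=load("pics/top0.npy");s=load("pics/scene1.npy")
A=crop(t,333,204,358,232,16)   #400x448
B=crop(s,300,240,325,276,12)  #300x432
im=np.zeros((448,720,3),np.uint8);im[:,:400]=A;im[:432,410:710]=B
cv2.imwrite("pics/lab.png",im)
```

```text
[482.48143204  82.20650032 218.12565651] [0.14 0.54 2.02 0.01 0.58 1.59]
max 0.15
[-0.03, 0.06, 0.15, -0.01, 0.0, -0.0, 0.6]
[-0.03, 0.06, 0.15, -0.01, 0.0, -0.0, 0.6]
```

View pics/lab.png

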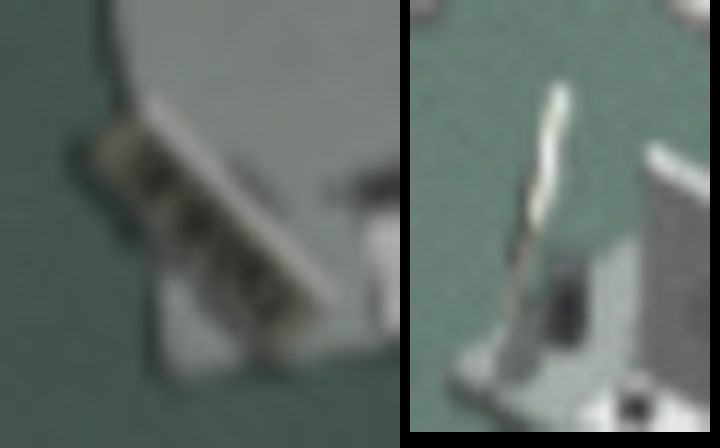

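Label close-up: in the top view the face's top edge runs (140,118)–(318,318) and its bottom edge (85,155)–(265,350). In the scene view it is almost edge-on. From these I compute its pose and the wand correction.

Run:
```python
from h import *
t=load("pics/top0.npy");s=load("pics/scene1.npy")
A=lambda p:(p[0]/16-.5+333,p[1]/16-.5+204)
B=lambda p:((p[0]-410)/12-.5+300,p[1]/12-.5+240)
tl,tr=atz(t,A((140,118)),75.6),atz(t,A((318,318)),75.6)
bl,br=atz(t,A((85,155)),34.4),atz(t,A((265,350)),34.4)
print(np.round([tl,tr,bl,br],1),np.linalg.norm(tl-tr),np.linalg.norm(bl-br))
w=(tr-tl)+(br-bl);w/=np.linalg.norm(w);u=(tl+tr-bl-br)/2
n=np.cross(w,u);n/=np.linalg.norm(n);print("centre",(tl+tr+bl+br)/4,"n",n,"yaw",np.degrees(np.arctan2(n[1],n[0])),"elev",np.degrees(np.arcsin(n[2])),"h",np.linalg.norm(u))
# scene: project label model for yaw candidates; edge-on comparisons
P=(tl+tr+bl+br)/4
for yaw in(125,131,137,143):
    a=np.radians(yaw);e=np.radians(11);n=np.array([np.cos(a)*np.cos(e),np.sin(a)*np.cos(e),np.sin(e)])
    h=np.array([-np.sin(a),np.cos(a),0]);v=np.cross(n,h);v*=np.sign(v[2])
    Q=[P+i*28*h+j*21*v for i,j in((1,1),(-1,1),(-1,-1),(1,-1))]
    q=proj(s,np.array(Q));print(yaw,[(round((x-300+.5)*12+410),round((y-240+.5)*12)) for x,y in q])
    q=proj(t,np.array(Q));print("  top",[(round((x-333+.5)*16),round((y-204+.5)*16)) for x,y in q])
# gap features: bracket/rail tops from top crop and bolt joint check
f=lambda p:(p[0]/5-.4+275,p[1]/5-.4+170)
sc=lambda p:(p[0]/5.7-.4+290,p[1]/5.7-.4+210)
print("bracket L top",tri(t,f((405,233)),s,sc((172,242))),"R",tri(t,f((573,197)),s,sc((313,322))))
print("rail L",tri(t,f((381,138)),s,sc((220,205))),"R",tri(t,f((572,121)),s,sc((378,288))))
print("mark",tri(t,f((693,213)),s,sc((406,428))))
```

```text
[[ 560.2  -81.5   75.6]
 [ 519.7 -115.3   75.6]
 [ 557.8  -74.7   34.4]
 [ 517.3 -109.9   34.4]] 52.76670501280545 53.65215937038404
centre [538.72802304 -95.36419795  55.        ] n [-0.64199191  0.75216668  0.1486327 ] yaw 130.48153444076428 elev 8.547698070008321 h 41.71675034191287
125 [(515, 209), (563, 85), (531, 199), (483, 324)]
  top [(315, 326), (145, 99), (91, 147), (257, 369)]
131 [(526, 209), (552, 82), (520, 198), (494, 326)]
  top [(325, 315), (132, 106), (81, 158), (269, 361)]
137 [(537, 209), (542, 81), (509, 198), (504, 328)]
  top [(334, 303), (120, 115), (73, 169), (281, 353)]
143 [(548, 208), (531, 80), (499, 199), (515, 329)]
  top [(341, 290), (110, 125), (66, 182), (291, 343)]
bracket L top (array([ 546.15278189, -128.45852363,   87.91802089]), np.float64(12.72017905193932)) R (array([ 562.36169776, -231.18532845,   87.93112344]), np.float64(1.2507502429999235))
rail L (array([ 604.24310968, -113.74815893,   77.92869876]), np.float64(2.7716516633567174)) R (array([ 610.80833357, -232.7673992 ,   87.365501  ]), np.float64(1.264420175023494))
mark (array([ 553.02655892, -310.27889664,   71.09146761]), np.float64(1.8204370866010195))
```

servo_tool([
  [-0.1,0.2,0,0,0,0,0.6],
  [-0.1,0.2,0,0,0,0,0.6],
  [-0.1,0.15,0,0,0,0,0.6],
  [-0.05,0.1,0,0,0,0,0.6],
  [0,0,0.15,0,0,0,0.6],
  [0,0,0.25,0,0,0,0.6],
  [0,0,0.3,0,0,0,0.6],
  [0,0,0.3,0,0,0,0.6],
  [0,0,0.2,0,0,0,0.6],
  [0,0,0.1,0,0,0,0.6],
])

```text
time_s: 4.15
position: [475.7, 64.1, 185.8]
tcp_rot: [-3.131, -0.184, 0.004]
wrist_force: [-19.1, -3.0, 96.6]
finger_gap: 52.7
```

The fingertips pressed on the mat, because the tips stand 182 mm ahead and I went too low. I raise at once to TCP z of about 190, then close.

servo_tool([
  [0,0,-0.2,0,0,0,0.6],
  [0,0,-0.1,0,0,0,0.6],
  [0,0,0,0,0,0,0.6],
  [0,0,0,0,0,0,0.6],
  [0,0,0,0,0,0,0.15],
  [0,0,0,0,0,0,0.1],
  [0,0,0,0,0,0,0.1],
  [0,0,0,0,0,0,0.1],
  [0,0,0,0,0,0,0.1],
  [0,0,0,0,0,0,0.1],
], squeeze=20)

```text
time_s: 5.15
position: [475.5, 64.5, 192.2]
tcp_rot: [-3.131, -0.185, 0.006]
wrist_force: [0.4, 0.2, 0.2]
finger_gap: 25.5
```

```bash
cat >> h.py <<'E'
def scanpose(L=np.array([540,-96.5,55.]),yaw=131.5,el=11,d=85,xo=60.5,zo=175.2):
    a,e=np.radians(yaw),np.radians(el);n=np.array([np.cos(a)*np.cos(e),np.sin(a)*np.cos(e),np.sin(e)])
    x=-n;h=np.cross([0,0,1],x);z=-np.cross(x,h/np.linalg.norm(h))
    T=tool(z,np.cross(z,x));return L+d*n-xo*x-zo*T.as_matrix()[:,2],T
def err(P,T):
    from plant import env
    o=env.observe();p=np.array(o["position"]);r=R.from_rotvec(o["tcp_rot"])
    print("q",o["joint_positions"].round(2),"tool-frame d/25",(r.inv().apply(P-p)/25).round(2),"turn/5deg",(np.degrees((r.inv()*T).as_rotvec())/5).round(2),"F",o["wrist_force"].round(1),"gap",round(o["finger_gap"],1),"t",o["time_s"])
E
python3 - <<'E'
from h import *
P,T=scanpose();print(P,T.as_rotvec());err(P,T)
o=plan(P,T,14,0.1,start=(np.array([475.5,64.5,240]),R.from_rotvec([-3.131,-.185,.006])))
for r in o:print(r)
E
```

```text
[467.51134186 -14.56647663 254.74379137] [-2.78188198  1.25314646  0.26786477]
q [0.11 0.59 2.05 0.01 0.51 1.55] tool-frame d/25 [-0.7   3.09 -2.52] turn/5deg [ 1.02 -1.96 11.02] F [0.4 0.2 0.2] gap 25.5 t 5.15
max 0.79
[-0.05, 0.22, -0.04, 0.07, -0.14, 0.79, 0.1]
[0.13, 0.18, -0.07, 0.07, -0.14, 0.79, 0.1]
[-0.05, 0.22, -0.04, 0.07, -0.14, 0.79, 0.1]
[-0.03, 0.22, -0.04, 0.07, -0.14, 0.79, 0.1]
[-0.02, 0.23, -0.05, 0.07, -0.14, 0.79, 0.1]
[-0.0, 0.23, -0.05, 0.07, -0.14, 0.79, 0.1]
[0.01, 0.23, -0.05, 0.07, -0.14, 0.79, 0.1]
[0.03, 0.22, -0.05, 0.07, -0.14, 0.79, 0.1]
[0.04, 0.22, -0.05, 0.07, -0.14, 0.79, 0.1]
[0.05, 0.22, -0.05, 0.07, -0.14, 0.79, 0.1]
[0.07, 0.21, -0.06, 0.07, -0.14, 0.79, 0.1]
[0.08, 0.21, -0.06, 0.07, -0.14, 0.79, 0.1]
[0.1, 0.2, -0.06, 0.07, -0.14, 0.79, 0.1]
[0.11, 0.19, -0.06, 0.07, -0.14, 0.79, 0.1]
[0.12, 0.19, -0.07, 0.07, -0.14, 0.79, 0.1]
[0.13, 0.18, -0.07, 0.07, -0.14, 0.79, 0.1]
```

servo_tool([
  [0,0,-0.4,0,0,0,0.1],
  [0,0,-0.6,0,0,0,0.1],
  [0,0,-0.6,0,0,0,0.1],
  [0,0,-0.3,0,0,0,0.1],
  [-0.05,0.2,-0.05,0.07,-0.14,0.8,0.1],
  [-0.03,0.2,-0.05,0.07,-0.14,0.8,0.1],
  [-0.02,0.22,-0.05,0.07,-0.14,0.8,0.1],
  [0,0.22,-0.05,0.07,-0.14,0.8,0.1],
  [0.01,0.22,-0.05,0.07,-0.14,0.8,0.1],
  [0.03,0.22,-0.05,0.07,-0.14,0.8,0.1],
])

```text
time_s: 6.15
position: [471.3, 31.3, 251.8]
tcp_rot: [-3.063, 0.487, 0.128]
wrist_force: [0.4, -0.3, -1.1]
finger_gap: 26.0
```

```bash
python3 -c "
from h import *
P,T=scanpose();err(P,T);plan(P,T,8,.1)"
```

```text
q [0.03 0.47 2.03 0.08 0.71 1.85] tool-frame d/25 [ 0.41  1.79 -0.2 ] turn/5deg [ 0.58 -1.1   6.06] F [ 0.4 -0.3 -1.1] gap 26.0 t 6.15
max 0.76
[0.05, 0.22, -0.02, 0.07, -0.14, 0.76, 0.1]
[0.14, 0.18, -0.04, 0.07, -0.14, 0.76, 0.1]
```

servo_tool([
  [0.04,0.2,-0.02,0.07,-0.14,0.76,0.1],
  [0.05,0.2,-0.02,0.07,-0.14,0.76,0.1],
  [0.06,0.2,-0.02,0.07,-0.14,0.76,0.1],
  [0.08,0.2,-0.03,0.07,-0.14,0.76,0.1],
  [0.09,0.2,-0.03,0.07,-0.14,0.76,0.1],
  [0.1,0.2,-0.03,0.07,-0.14,0.76,0.1],
  [0.1,0.15,-0.03,0.07,-0.14,0.5,0.1],
  [0.05,0.08,0,0.03,-0.05,0.2,0.1],
  [0,0,0,0,0,0,0.1],
  [0,0,0,0,0,0,0.1],
])

```text
time_s: 7.15
position: [464.6, -9.6, 255.8]
tcp_rot: [-2.812, 1.185, 0.262]
wrist_force: [-0.3, -0.3, -1.1]
finger_gap: 26.0
```

```bash
python3 -c "
from h import *
P,T=scanpose();err(P,T)
c=snap('top',2);d=snap('scene',2)
im=np.zeros((560,800,3),np.uint8);im[:500,:400]=crop(c,290,185,370,285,5);im[:500,400:]=crop(d,235,200,335,325,4)
cv2.imwrite('pics/scan.png',im)
# wand model: tail/nose top centre
from plant import env
o=env.observe();r=R.from_rotvec(o['tcp_rot']);p=np.array(o['position'])
Q=p+r.apply([[60.5,0,162.2],[33.5,0,162.2],[-56.5,0,162.2],[60.5,0,175.2]])
print(Q.round(1),(proj(c,Q)-[290,185])*5+2,(proj(d,Q)-[235,200])*4+[402,2])
"
```

```text
q [-0.08  0.47  2.03  0.18  0.79  2.15] tool-frame d/25 [0.23 0.06 0.  ] turn/5deg [ 0.03 -0.04  0.56] F [-0.3 -0.3 -1.1] gap 26.0 t 7.15
[[485.7 -29.5  85.1]
 [467.1 -10.5  90.2]
 [405.3  52.7 107. ]
 [484.  -27.7  72.4]] [[180.80059854 248.82711515]
 [151.89419307 278.39708611]
 [ 53.58274134 379.01762313]
 [176.44856046 252.98046688]] [[595.71152388 186.01694045]
 [563.24445817 179.07380103]
 [455.02737917 155.92149906]
 [592.86175699 198.21436514]]
```

View pics/scan.png

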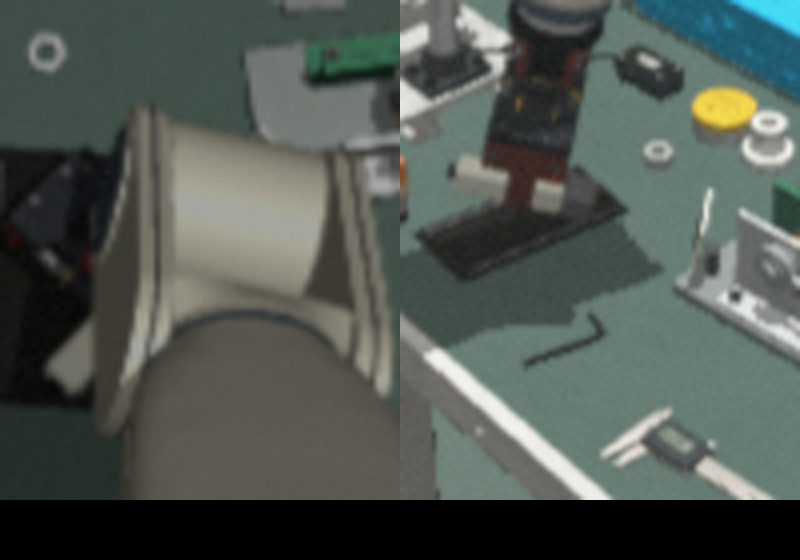

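Picture 7: the wand is held nose-down towards the label. The model's tail at (455,156) and window at (593,198) match the picture. Small correction, then a steady hold.

servo_tool([
  [0.08,0.02,0,0,0,0.2,0.1],
  [0.08,0.02,0,0,0,0.2,0.1],
  [0.07,0.02,0,0,0,0.16,0.1],
  [0,0,0,0,0,0,0.1],
  [0,0,0,0,0,0,0.1],
  [0,0,0,0,0,0,0.1],
  [0,0,0,0,0,0,0.1],
  [0,0,0,0,0,0,0.1],
  [0,0,0,0,0,0,0.1],
  [0,0,0,0,0,0,0.1],
])

```text
time_s: 8.25
position: [467.7, -14.5, 254.5]
tcp_rot: [-2.785, 1.258, 0.265]
wrist_force: [-0.3, -0.8, -0.9]
finger_gap: 26.3
```

```bash
python3 -c "
from h import *
P,T=scanpose();err(P,T)
from plant import env
o=env.observe();r=R.from_rotvec(o['tcp_rot']);p=np.array(o['position'])
w=p+r.apply([60.5,0,175.2]);x=r.apply([1,0,0]);L=np.array([540,-96.5,55]);s=(L-w)@x;print('dist',s,'miss',L-w-s*x,'yaw',np.degrees(np.arctan2(-x[1],-x[0])),'el',np.degrees(np.arcsin(-x[2])))"
```

```text
q [-0.09  0.47  2.03  0.18  0.79  2.19] tool-frame d/25 [-0.    0.01 -0.01] turn/5deg [ 0.04 -0.04 -0.03] F [-0.3 -0.8 -0.9] gap 26.3 t 8.25
dist 84.23749034178309 miss [ 0.52537568  0.54270201 -0.31601147] yaw 131.35568897793794 el 10.791168768912462
```

servo_tool([
  [0,0,0,0,0,0,0.1],
  [0,0,0,0,0,0,0.1],
  [0,0,0,0,0,0,0.1],
  [0,0,0,0,0,0,0.1],
  [0,0,0,0,0,0,0.1],
  [0,0,0,0,0,0,0.1],
  [0,0,0,0,0,0,0.1],
  [0,0,0,0,0,0,0.1],
  [0,0,0,0,0,0,0.1],
  [0,0,0,0,0,0,0.1],
])

```text
time_s: 9.25
position: [467.7, -14.5, 254.5]
tcp_rot: [-2.785, 1.258, 0.265]
wrist_force: [0.8, -0.6, -1.0]
finger_gap: 26.0
```

servo_tool([
  [0,0,0,0,0,0,0.1],
  [0,0,0,0,0,0,0.1],
  [0,0,0,0,0,0,0.1],
  [0,0,0,0,0,0,0.1],
  [0,0,0,0,0,0,0.1],
  [0,0,0,0,0,0,0.1],
  [0,0,0,0,0,0,0.1],
  [0,0,0,0,0,0,0.1],
  [0,0,0,0,0,0,0.1],
  [0,0,0,0,0,0,0.1],
])

```text
time_s: 10.25
position: [467.7, -14.5, 254.5]
tcp_rot: [-2.785, 1.258, 0.265]
wrist_force: [0.7, 1.1, -1.0]
finger_gap: 26.0
```

```bash
python3 -c "
from h import *
P,T=scanpose();err(P,T)
P=np.array([475.5,64.5,225]);T=R.from_rotvec([-3.131,-.185,.006]);print(T.as_matrix().round(3))
for r in plan(P,T,15,.1):print(r)"
```

```text
q [-0.09  0.47  2.03  0.18  0.79  2.19] tool-frame d/25 [-0.    0.01 -0.01] turn/5deg [ 0.04 -0.04 -0.03] F [ 0.7  1.1 -1. ] gap 26.0 t 10.25
[[ 0.993  0.118 -0.004]
 [ 0.118 -0.993  0.005]
 [-0.004 -0.005 -1.   ]]
max 0.74
[-0.13, -0.16, 0.1, -0.06, 0.13, -0.74, 0.1]
[0.03, -0.21, 0.08, -0.06, 0.13, -0.74, 0.1]
[-0.13, -0.16, 0.1, -0.06, 0.13, -0.74, 0.1]
[-0.12, -0.16, 0.1, -0.06, 0.13, -0.74, 0.1]
[-0.11, -0.17, 0.1, -0.06, 0.13, -0.74, 0.1]
[-0.1, -0.18, 0.1, -0.06, 0.13, -0.74, 0.1]
[-0.09, -0.19, 0.1, -0.06, 0.13, -0.74, 0.1]
[-0.08, -0.19, 0.09, -0.06, 0.13, -0.74, 0.1]
[-0.07, -0.2, 0.09, -0.06, 0.13, -0.74, 0.1]
[-0.05, -0.2, 0.09, -0.06, 0.13, -0.74, 0.1]
[-0.04, -0.2, 0.09, -0.06, 0.13, -0.74, 0.1]
[-0.03, -0.21, 0.09, -0.06, 0.13, -0.74, 0.1]
[-0.02, -0.21, 0.08, -0.06, 0.13, -0.74, 0.1]
[-0.0, -0.21, 0.08, -0.06, 0.13, -0.74, 0.1]
[0.01, -0.21, 0.08, -0.06, 0.13, -0.74, 0.1]
[0.02, -0.21, 0.08, -0.06, 0.13, -0.74, 0.1]
[0.03, -0.21, 0.08, -0.06, 0.13, -0.74, 0.1]
```

servo_tool([
  [-0.13,-0.16,0.05,-0.06,0.13,-0.75,0.1],
  [-0.12,-0.16,0.05,-0.06,0.13,-0.75,0.1],
  [-0.11,-0.17,0.05,-0.06,0.13,-0.75,0.1],
  [-0.1,-0.18,0.05,-0.06,0.13,-0.75,0.1],
  [-0.09,-0.19,0.05,-0.06,0.13,-0.75,0.1],
  [-0.08,-0.19,0.05,-0.06,0.13,-0.75,0.1],
  [-0.07,-0.2,0.05,-0.06,0.13,-0.75,0.1],
  [-0.05,-0.2,0.05,-0.06,0.13,-0.75,0.1],
  [-0.04,-0.2,0.05,-0.06,0.13,-0.75,0.1],
  [-0.03,-0.2,0.05,-0.06,0.13,-0.75,0.1],
])

```text
time_s: 11.25
position: [473.3, 38.7, 245.8]
tcp_rot: [-3.098, 0.26, 0.086]
wrist_force: [-0.4, 0.7, -0.8]
finger_gap: 26.0
```

```bash
python3 -c "
from h import *
P=np.array([475.5,64.5,215]);T=R.from_rotvec([-3.131,-.185,.006]);err(P,T)"
```

```text
q [0.05 0.48 2.04 0.06 0.68 1.74] tool-frame d/25 [-0.02 -1.    1.26] turn/5deg [-0.35  0.56 -3.27] F [-0.4  0.7 -0.8] gap 26.0 t 11.25
```

servo_tool([
  [-0.02,-0.2,0.1,-0.06,0.12,-0.7,0.1],
  [-0.01,-0.2,0.15,-0.06,0.12,-0.7,0.1],
  [0,-0.2,0.2,-0.07,0.12,-0.7,0.1],
  [0.02,-0.17,0.2,-0.07,0.1,-0.6,0.1],
  [0.02,-0.12,0.2,-0.06,0.08,-0.35,0.1],
  [0,-0.06,0.2,-0.02,0.02,-0.1,0.1],
  [0,0,0.1,0,0,0,0.1],
  [0,0,0.05,0,0,0,0.1],
  [0,0,0,0,0,0,0.1],
  [0,0,0,0,0,0,0.1],
])

```text
time_s: 12.25
position: [474.1, 64.3, 214.8]
tcp_rot: [-3.131, -0.186, 0.003]
wrist_force: [0.6, -0.6, -1.7]
finger_gap: 25.7
```

```bash
python3 -c "
from h import *
P=np.array([475.5,64.5,193]);T=R.from_rotvec([-3.131,-.185,.006]);err(P,T)"
```

```text
q [0.11 0.54 2.05 0.01 0.56 1.55] tool-frame d/25 [0.06 0.   0.87] turn/5deg [ 0.01 -0.02  0.  ] F [ 0.6 -0.6 -1.7] gap 25.7 t 12.25
```

servo_tool([
  [0.03,0,0.2,0,0,0,0.1],
  [0.03,0,0.2,0,0,0,0.1],
  [0,0,0.2,0,0,0,0.1],
  [0,0,0.12,0,0,0,0.1],
  [0,0,0.08,0,0,0,0.1],
  [0,0,0.04,0,0,0,0.1],
  [0,0,0,0,0,0,0.1],
  [0,0,0,0,0,0,0.1],
  [0,0,0,0,0,0,0.1],
  [0,0,0,0,0,0,0.1],
])

```text
time_s: 13.25
position: [475.9, 64.3, 192.3]
tcp_rot: [-3.132, -0.184, 0.002]
wrist_force: [0.3, -0.2, -1.5]
finger_gap: 26.1
```

servo_tool([
  [0,0,0.03,0,0,0,0.1],
  [0,0,0,0,0,0,0.1],
  [0,0,0,0,0,0,0.55],
  [0,0,0,0,0,0,0.55],
  [0,0,0,0,0,0,0.55],
  [0,0,0,0,0,0,0.55],
  [0,0,-0.3,0,0,0,0.55],
  [0,0,-0.6,0,0,0,0.55],
  [0,0,-0.9,0,0,0,0.55],
  [0,0,-1,0,0,0,0.55],
])

```text
time_s: 14.25
position: [475.1, 63.9, 262.7]
tcp_rot: [-3.132, -0.184, 0.011]
wrist_force: [0.3, 0.0, -0.4]
finger_gap: 48.1
```

```bash
cat >> h.py <<'E'
F0=np.array([578.8,-180.8,0.]);FY=np.radians(6.6)
FR=np.array([[np.cos(FY),-np.sin(FY),0],[np.sin(FY),np.cos(FY),0],[0,0,1.]])
def boltpose(j,up=0,F0=F0):
    """tool along head's own -z at joint value j; grasp point 'up' mm back along the fingers"""
    a=-j  # positive joint = rotation about -x
    zh=FR@np.array([0,-np.sin(a),np.cos(a)]);T=tool(-zh,np.cross(-zh,FR[:,0]))
    return F0+[0,0,70]+(163+up)*zh,T
E
python3 - <<'E'
from h import *
P,T=boltpose(-.28,90);print(P,T.as_matrix().round(2));err(P,T)
for r in plan(P,T,16,.5)[::3]:print(r)
E
```

```text
[ 586.83617328 -250.25461625  313.14702589] [[ 0.99  0.11 -0.03]
 [ 0.11 -0.95  0.27]
 [-0.   -0.28 -0.96]]
q [0.11 0.45 2.03 0.01 0.67 1.55] tool-frame d/25 [ 2.95 12.99 -2.1 ] turn/5deg [3.15 0.08 0.01] F [ 0.3  0.  -0.4] gap 48.1 t 14.25
max 0.81
[0.18, 0.81, -0.13, 0.2, 0.01, 0.0, 0.5]
[0.19, 0.75, -0.33, 0.2, 0.01, 0.0, 0.5]
[0.18, 0.81, -0.13, 0.2, 0.01, 0.0, 0.5]
[0.18, 0.8, -0.17, 0.2, 0.01, 0.0, 0.5]
[0.19, 0.79, -0.21, 0.2, 0.01, 0.0, 0.5]
[0.19, 0.78, -0.25, 0.2, 0.01, 0.0, 0.5]
[0.19, 0.77, -0.29, 0.2, 0.01, 0.0, 0.5]
[0.19, 0.75, -0.33, 0.2, 0.01, 0.0, 0.5]
```

servo_tool([
  [0,0.2,-0.6,0.2,0,0,0.5],
  [0.2,0.8,-0.5,0.2,0,0,0.5],
  [0.2,0.8,-0.4,0.2,0,0,0.5],
  [0.2,0.8,-0.3,0.2,0,0,0.5],
  [0.2,0.8,-0.3,0.2,0,0,0.5],
  [0.2,0.8,-0.3,0.2,0,0,0.5],
  [0.2,0.8,-0.3,0.2,0,0,0.5],
  [0.2,0.8,-0.3,0.2,0,0,0.5],
  [0.2,0.8,-0.3,0.2,0,0,0.5],
  [0.2,0.8,-0.3,0.2,0,0,0.5],
])

```text
time_s: 15.25
position: [543.8, -124.5, 347.1]
tcp_rot: [-2.95, -0.183, 0.013]
wrist_force: [-0.6, 0.6, -0.7]
finger_gap: 44.1
```

Run:
```python
from h import *
P,T=boltpose(-.28,90);err(P,T);plan(P,T,10,.5)
```

```text
q [-0.29  0.41  1.81  0.2   1.    1.04] tool-frame d/25 [1.09 5.37 0.38] turn/5deg [ 1.08 -0.01  0.1 ] F [-0.6  0.6 -0.7] gap 44.1 t 15.25
max 0.54
[0.11, 0.54, 0.04, 0.11, -0.0, 0.01, 0.5]
[0.11, 0.54, -0.01, 0.11, -0.0, 0.01, 0.5]
```

servo_tool([
  [0.13,0.65,0,0.15,0,0.02,0.5],
  [0.13,0.65,0,0.15,0,0.02,0.5],
  [0.13,0.65,0,0.15,0,0.02,0.5],
  [0.13,0.65,0,0.15,0,0.02,0.5],
  [0.13,0.65,0,0.15,0,0.02,0.5],
  [0.13,0.65,0,0.1,0,0,0.5],
  [0.1,0.5,0,0.1,0,0,0.5],
  [0.05,0.25,0,0,0,0,0.5],
  [0,0,0,0,0,0,0.5],
  [0,0,0,0,0,0,0.5],
])

```text
time_s: 16.25
position: [582.8, -244.2, 319.9]
tcp_rot: [-2.862, -0.161, 0.021]
wrist_force: [-0.0, -0.4, 0.6]
finger_gap: 44.1
```

Run:
```python
from h import *
P,T=boltpose(-.28,90);err(P,T)
from plant import env
o=env.observe();r=R.from_rotvec(o['tcp_rot']);p=np.array(o['position'])
c=snap("top",3);d=snap("scene",3)
im=np.zeros((560,800,3),np.uint8)
im[:480,:320]=crop(c,275,205,315,265,8);im[:540,320:]=crop(d,290,170,410,305,4)[:, :480]
X=F0+(FR@np.array([[0,0,70],[-28,50,92],[-28,-50,92],[22,55,92],[22,-55,92],[-40,-120,70]]).T).T
for i,u in enumerate(proj(d,X)): 
    q=((u-[290,170])*4+[322,2]).astype(int); cv2.circle(im,tuple(int(v) for v in q),3,(0,0,255),1)
Q=p+r.apply([[0,22,182],[0,-22,182],[0,0,163]])
for u in proj(d,Q): 
    q=((u-[290,170])*4+[322,2]).astype(int); cv2.circle(im,tuple(int(v) for v in q),3,(255,0,255),1)
cv2.imwrite("pics/m3.png",im)
```

```text
q [-0.46  0.56  1.63  0.26  1.11  0.86] tool-frame d/25 [0.13 0.32 0.19] turn/5deg [ 0.05 -0.02 -0.03] F [-0.  -0.4  0.6] gap 44.1 t 16.25
```

View pics/m3.png

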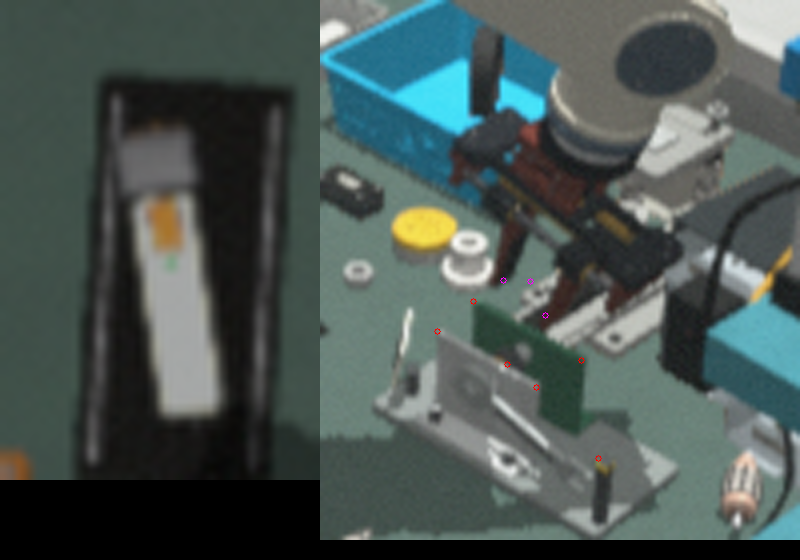

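Picture 8: the wand lies squarely on its mat. The projected fixture corners agree with the picture to about 2 px, and the fingers stand over the gap. I correct and descend.

servo_tool([
  [0.06,0.14,0.1,0.03,0,0,0.5],
  [0.06,0.14,0.2,0.02,0,0,0.5],
  [0,0.04,0.3,0,0,0,0.5],
  [0,0,0.3,0,0,0,0.5],
  [0,0,0.3,0,0,0,0.5],
  [0,0,0.3,0,0,0,0.5],
  [0,0,0.2,0,0,0,0.5],
  [0,0,0.1,0,0,0,0.5],
  [0,0,0,0,0,0,0.5],
  [0,0,0,0,0,0,0.5],
])

```text
time_s: 17.35
position: [585.2, -236.3, 270.3]
tcp_rot: [-2.856, -0.165, 0.023]
wrist_force: [-0.2, -0.5, 0.3]
finger_gap: 44.3
```

Run:
```python
from h import *
P,T=boltpose(-.28,0);err(P,T)
```

```text
q [-0.45  0.63  1.65  0.28  1.03  0.84] tool-frame d/25 [0.   0.07 1.8 ] turn/5deg [-0.01 -0.    0.  ] F [-0.2 -0.5  0.3] gap 44.3 t 17.35
```

servo_tool([
  [0,0.04,0.15,0,0,0,0.5],
  [0,0.03,0.2,0,0,0,0.5],
  [0,0,0.2,0,0,0,0.5],
  [0,0,0.2,0,0,0,0.5],
  [0,0,0.2,0,0,0,0.5],
  [0,0,0.2,0,0,0,0.5],
  [0,0,0.2,0,0,0,0.5],
  [0,0,0.15,0,0,0,0.5],
  [0,0,0.1,0,0,0,0.5],
  [0,0,0,0,0,0,0.5],
])

```text
time_s: 18.35
position: [584.2, -226.3, 228.3]
tcp_rot: [-2.857, -0.165, 0.022]
wrist_force: [0.4, 1.1, 0.9]
finger_gap: 44.0
```

Run:
```python
from h import *
P,T=boltpose(-.28,0);err(P,T)
```

```text
q [-0.44  0.68  1.67  0.29  0.95  0.83] tool-frame d/25 [-0.   -0.01  0.07] turn/5deg [-0.   -0.01  0.  ] F [0.4 1.1 0.9] gap 44.0 t 18.35
```

servo_tool([
  [0,0,0.04,0,0,0,0.4],
  [0,0,0,0,0,0,0.35],
  [0,0,0,0,0,0,0.3],
  [0,0,0,0,0,0,0.1],
  [0,0,0,0,0,0,0.1],
  [0,0,0,0,0,0,0.1],
  [0,0,0,0,0,0,0.1],
  [0,0,0,0,0,0,0.1],
  [0,0,0,0,0,0,0.1],
  [0,0,0,0,0,0,0.1],
], squeeze=8)

```text
time_s: 19.35
position: [584.2, -224.1, 228.0]
tcp_rot: [-2.851, -0.163, 0.023]
wrist_force: [0.6, 1.4, -0.6]
finger_gap: 23.9
```

Run:
```python
from h import *
P,T=boltpose(-.28,0);err(P,T)
from plant import env
o=env.observe();print(R.from_rotvec(o['tcp_rot']).inv().apply(o['wrist_force']),o['wrist_torque'])
```

```text
q [-0.43  0.68  1.67  0.3   0.96  0.83] tool-frame d/25 [-0.01  0.07  0.04] turn/5deg [-0.07 -0.01 -0.01] F [ 0.6  1.4 -0.6] gap 23.9 t 19.35
[ 0.78817362 -1.13657768  0.95904238] [ 0.05016264 -0.07143795  0.0065281 ]
```

Gripped at 23.9 mm, which matches 24 mm across flats. I firm up the grip and turn about the bolt axis.

Run:
```python
from h import *
F=np.array([578.6,-179.1,0.3]);P,T=boltpose(0,0,F)
from plant import env
from scipy.spatial.transform import Slerp
o=env.observe();p=np.array(o['position']);r=R.from_rotvec(o['tcp_rot'])
C=p+r.apply([0,0,163]);print("grasp pt",C)
# rows turning about the grasp point C to upright
n=9;sl=Slerp([0,1],R.concatenate([r,T]))
for i in range(n):
    a,b=sl(i/n),sl((i+1)/n)
    print((a.inv().apply(-(b.apply([0,0,163])-a.apply([0,0,163])))/25).round(2),(np.degrees((a.inv()*b).as_rotvec())/5).round(2))
```

```text
grasp pt [ 578.98046963 -178.38918914   71.6382169 ]
[ 0.   -0.21  0.  ] [-0.36 -0.   -0.  ]
[ 0.   -0.21  0.  ] [-0.36 -0.   -0.  ]
[ 0.   -0.21  0.  ] [-0.36 -0.   -0.  ]
[ 0.   -0.21  0.  ] [-0.36 -0.   -0.  ]
[ 0.   -0.21  0.  ] [-0.36 -0.   -0.  ]
[ 0.   -0.21  0.  ] [-0.36 -0.   -0.  ]
[ 0.   -0.21  0.  ] [-0.36 -0.   -0.  ]
[ 0.   -0.21  0.  ] [-0.36 -0.   -0.  ]
[ 0.   -0.21  0.  ] [-0.36 -0.   -0.  ]
```

servo_tool([
  [0,0,0,0,0,0,0.1],
  [0,0,0,0,0,0,0.1],
  [0,-0.06,0,-0.1,0,0,0.1],
  [0,-0.12,0,-0.2,0,0,0.1],
  [0,-0.12,0,-0.2,0,0,0.1],
  [0,-0.12,0,-0.2,0,0,0.1],
  [0,-0.12,0,-0.2,0,0,0.1],
  [0,-0.12,0,-0.2,0,0,0.1],
  [0,-0.12,0,-0.2,0,0,0.1],
  [0,-0.06,0,-0.1,0,0,0.1],
], squeeze=40)

```text
time_s: 20.35
position: [581.6, -202.6, 232.9]
tcp_rot: [-2.986, -0.171, 0.011]
wrist_force: [0.3, -1.2, -3.5]
finger_gap: 23.4
```

```bash
cat > st.py <<'E'
from h import *
from plant import env
o=env.observe();p=np.array(o['position']);r=R.from_rotvec(o['tcp_rot'])
C=p+r.apply([0,0,163]);z=FR.T@(-r.as_matrix()[:,2]);print("grasp pt",C.round(2),"joint est",np.arctan2(z[1],z[2]).round(4),"F",o['wrist_force'].round(1),"M",o['wrist_torque'].round(2),"gap",o['finger_gap'],o['time_s'])
E
python3 st.py
```

```text
grasp pt [ 578.97 -178.21   71.71] joint est -0.1511 F [ 0.3 -1.2 -3.5] M [-0.34 -0.01 -0.01] gap 23.436648682184977 20.35
```

servo_tool([
  [0,-0.11,0,-0.2,0,0,0.1],
  [0,-0.11,0,-0.2,0,0,0.1],
  [0,-0.11,0,-0.2,0,0,0.1],
  [0,-0.11,0,-0.2,0,0,0.1],
  [0,-0.11,0,-0.2,0,0,0.1],
  [0,-0.11,0,-0.2,0,0,0.1],
  [0,-0.11,0,-0.2,0,0,0.1],
  [0,-0.06,0,-0.1,0,0,0.1],
  [0,0,0,0,0,0,0.1],
  [0,0,0,0,0,0,0.1],
])

```text
time_s: 21.35
position: [579.0, -179.4, 234.7]
tcp_rot: [-3.127, -0.18, -0.0]
wrist_force: [1.2, 0.3, -3.5]
finger_gap: 23.5
```

```bash
python3 st.py
python3 - <<'E'
from h import *
d=snap("scene",4)
X=F0+(FR@np.array([[-40,-115,70],[-40,-60,70],[-40,0,70],[-45,-120,70],[-45,-120,74]]).T).T
print(((proj(d,X)-[320,230])*9+4).round())
cv2.imwrite("pics/s4.png",crop(d,320,230,380,296,9))
E
```

```text
grasp pt [ 578.94 -177.97   71.72] joint est -0.009 F [ 1.2  0.3 -3.5] M [ 0.13 -0.09 -0.09] gap 23.525315244165164 21.35
[[344. 484.]
 [214. 410.]
 [ 79. 332.]
 [347. 498.]
 [347. 489.]]
```

View pics/s4.png

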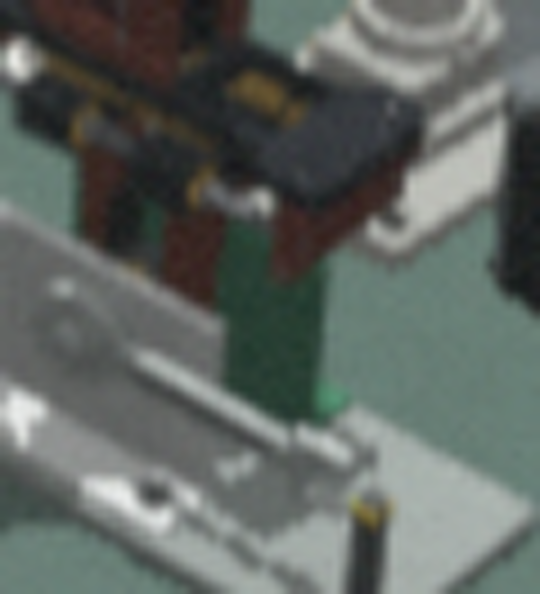

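Picture 9: the spanner has risen. Its bright upper edge runs (130,352)–(290,440) and its end is beside the yellow mark at (370,508). I measure its angle against the sagged picture.

Run:
```python
from h import *
import cv2
def line(f,j0):
    d=load(f);g=cv2.cvtColor(d["frame"],cv2.COLOR_RGB2GRAY).astype(float)
    def pt(y,j,w=0): # spanner point: distance y to right, offset w up
        return F0+FR@np.array([-44,-y*np.cos(j)-w*np.sin(j)*-1*-1,70+y*np.sin(j)+w*np.cos(j)])
    pts=[]
    for y in np.arange(30,86,3):
        # search vertical profile for bright ridge near the prediction
        u=proj(d,pt(y,j0))[0];rows=np.arange(u[1]-9,u[1]+5,.25)
        pr=cv2.remap(g.astype(np.float32),np.full((1,len(rows)),u[0],np.float32),rows[None].astype(np.float32),cv2.INTER_CUBIC)[0]
        k=pr.argmax();m=slice(max(0,k-5),k+6);w=pr[m]-pr[m].min()+1e-3
        pts.append((u[0],(rows[m]*w).sum()/w.sum(),pr.max()))
    pts=np.array(pts);k=np.ones(len(pts),bool)
    for _ in range(4):
        a=np.polyfit(pts[k,0],pts[k,1],1);e=pts[:,1]-np.polyval(a,pts[:,0]);k=abs(e)<max(.4,1.5*e[k].std())
    print(f,"slope",a[0].round(3),"n",k.sum(),"res",e[k].std().round(2))
    for j in np.arange(-.36,.1,.04):
        q=proj(d,np.array([pt(30,j,4),pt(86,j,4)]));print(round(j,2),((q[1]-q[0])[1]/(q[1]-q[0])[0]).round(3),end="; ")
    print()
line("pics/scene1.npy",-.28);line("pics/scene3.npy",-.28);line("pics/scene4.npy",0)
```

```text
pics/scene1.npy slope 0.849 n 19 res 0.08
-0.36 0.972; -0.32 0.923; -0.28 0.876; -0.24 0.83; -0.2 0.786; -0.16 0.742; -0.12 0.699; -0.08 0.657; -0.04 0.615; -0.0 0.573; 0.04 0.532; 0.08 0.49; 
pics/scene3.npy slope 0.865 n 19 res 0.09
-0.36 0.972; -0.32 0.923; -0.28 0.876; -0.24 0.83; -0.2 0.786; -0.16 0.742; -0.12 0.699; -0.08 0.657; -0.04 0.615; -0.0 0.573; 0.04 0.532; 0.08 0.49; 
pics/scene4.npy slope 0.575 n 19 res 0.1
-0.36 0.972; -0.32 0.923; -0.28 0.876; -0.24 0.83; -0.2 0.786; -0.16 0.742; -0.12 0.699; -0.08 0.657; -0.04 0.615; -0.0 0.573; 0.04 0.532; 0.08 0.49;
```

The spanner reads about 0.00, or −0.015 after correcting by the sagged pictures' bias. The tool reads −0.009. One tiny trim, then a hold to check drift.

servo_tool([
  [0,-0.03,0,-0.06,0,0,0.1],
  [0,-0.03,0,-0.06,0,0,0.1],
  [0,0,0,0,0,0,0.1],
  [0,0,0,0,0,0,0.1],
  [0,0,0,0,0,0,0.1],
  [0,0,0,0,0,0,0.1],
  [0,0,0,0,0,0,0.1],
  [0,0,0,0,0,0,0.1],
  [0,0,0,0,0,0,0.1],
  [0,0,0,0,0,0,0.1],
])

```text
time_s: 22.4
position: [578.8, -177.8, 234.7]
tcp_rot: [3.135, 0.179, 0.001]
wrist_force: [1.1, 2.2, -2.5]
finger_gap: 23.6
```

```bash
python3 st.py
```

```text
grasp pt [ 578.92 -177.97   71.71] joint est 0.0011 F [ 1.1  2.2 -2.5] M [ 0.24 -0.14 -0.02] gap 23.607979074026677 22.4
```

servo_tool([
  [0,0,0,0,0,0,0.1],
  [0,0,0,0,0,0,0.1],
  [0,0,0,0,0,0,0.1],
  [0,0,0,0,0,0,0.1],
  [0,0,0,0,0,0,0.1],
  [0,0,0,0,0,0,0.1],
  [0,0,0,0,0,0,0.1],
  [0,0,0,0,0,0,0.1],
  [0,0,0,0,0,0,0.1],
  [0,0,0,0,0,0,0.1],
])

```text
time_s: 23.4
position: [578.8, -177.8, 234.7]
tcp_rot: [3.135, 0.178, 0.001]
wrist_force: [1.8, 1.2, -2.5]
finger_gap: 23.8
```

```bash
python3 st.py
python3 - <<'E'
from h import *
d=snap("scene",5);g=cv2.cvtColor(d["frame"],cv2.COLOR_RGB2GRAY).astype(np.float32)
pts=[]
for y in np.arange(30,86,3):
    u=proj(d,F0+FR@np.array([-44,-y,70]))[0];rows=np.arange(u[1]-9,u[1]+5,.25,dtype=np.float32)
    pr=cv2.remap(g,np.full((1,len(rows)),u[0],np.float32),rows[None],cv2.INTER_CUBIC)[0];k=pr.argmax();m=slice(max(0,k-5),k+6);w=pr[m]-pr[m].min()+1e-3
    pts.append((u[0],(rows[m]*w).sum()/w.sum()))
pts=np.array(pts);s=np.polyfit(pts[:,0],pts[:,1],1)[0];print("slope",s,"joint",(0.573-s)/1.03)
E
```

```text
grasp pt [ 578.91 -177.97   71.71] joint est 0.0011 F [ 1.8  1.2 -2.5] M [ 0.27 -0.17  0.02] gap 23.827640804911734 23.4
slope 0.5740243070227987 joint -0.0009944728376687039
```

The hold is steady and level, so I hand in.

```bash
python3 -c "
from plant import env
print(env.job_done())"; python3 st.py
```

```text
the job is handed in; nothing more can be done
None
the job is handed in; nothing more can be done
```

I scanned the label, laid the wand back on its mat, turned the bolt until the spanner was level, and handed the job in at about 23.5 s while still gripping the bolt head. No verdict was reported.

- **Scan:** I held the white wand's window about 84 mm from the label for over 2 s without movement. The computed aim missed the label's middle by under 1 mm. That aim rests on a label position good to about 2–3 mm. The label's lean read 8.5° in the images, and I used the stated 11°.
- **Wand return:** The picture shows it lying on its mat, in about its original pose.
- **Bolt:** The grip closed at about 24 mm, which matches the head's width across flats. I turned it from −0.28 rad to about 0. The tool pose reads +0.001 rad and the spanner's slope in the picture reads −0.001 rad. That slope measure read 0.01–0.02 rad high on the sagged spanner, so the true value may be about −0.015. There was no drift over the last second of holding at 40 N.
- **Fault:** On my first reach for the wand I went too low, and the fingertips pressed on the mat. The wrist force read 97 N, under the 120 N limit, and I backed off at once. That value was read only at the end of the move, so the peak is not known.
- **Not checked:** I took no last picture of the other loose items. No unexpected contact showed in the wrist force at the end of any other move.

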